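# Return the pigment jars to the rack wells of their fired colour

## Robot

A 6-joint arm with a two-finger parallel gripper is mounted at the origin on a cart in front of the work surface, level with it; the furniture and walls round the work are solid. World frame = base frame: x ahead of the robot, y to its left, z up, the work surface at z = 0. Lengths are in m, angles in rad, forces in N, time in s.
With the tool pointing down it reaches from about 0.3 to 0.775 m from the base axis. Payload 14.6 kg.
Tool frame: the origin (TCP) lies at the very end of the fingers, on their centre line; the grasp point (between the pads) lies 19 mm behind it; z points along the fingers, y is the line along which they close (so a half turn about z gives the same grasp; the last joint's range is limited). The gripper opens to 85 mm and grips with 20 to 120 N. Pads are 22 mm wide; open, the fingers measure 114 mm over their backs; the gripper's body (76 mm by 85 mm) begins 54 mm behind the grasp point. The pads swing forward as they close: fully open they stand 13 mm farther back than shut.
Start: joints at [1.184, 0.3, 1.521, -0, 1.321, -0.067], TCP at [0.173, 0.522, 0.231] pointing down, gripper open.
Joint ranges: [-3.03, 3.03], [-0.79, 2.21], [0.23, 2.52], [-1.04, 4.18], [0, 3.07], [-2.55, 2.55]. Speed limits (rad/s): [2.22, 2.22, 2.57, 3.14, 3.14, 3.14].

## Interface

Orientations are given as a 3x3 rotation matrix whose columns are the frame's x, y, z axes.
In Python, from rig import robot gives the robot as it stands.
- The arm moves only by the tool arm_command, never from a script. Its argument "plan" is a list of rows, each a list of 3 entries, a list of its own where there are three numbers: the shift along the tool's x, y, z in mm, then the turn, a rotation vector about the tool's x, y, z in degrees, then the opening, from 0 (shut) to 1 (fully open). In form: [[[dx, dy, dz], [wx, wy, wz], gripper], ...]. A call has 1 to 10 rows; each row is the pose to reach, as a shift and turn from the pose commanded when the call began, along the tool's axes at that moment; what a row does not reach only later rows make up. A row lasts 1/8 s, in which the tool goes at most 62.5 mm and 10.7 degrees, less where a joint would pass 70% of its speed; a pose out of reach is approached as far as the arm can. A call with a gripper value outside its range is refused whole. The fingers move at their own pace and stop on an object; "grip_force" is the grip in N (left out, the last holds). Time passes only in rows, so rows that repeat a pose let the fingers close. It gives the time, the measured TCP pose, the force, the opening and the grip force at its end, in the units of the state.
- robot.get_obs(): the state, without advancing time (a new reading comes with each control period).
- robot.grab_frame(name): name is "scene" or "top"; returns the picture (480x640x3 uint8, red, green, blue); there is no depth.
- robot.camera_model(name): a dict with "fx", "fy", "cx", "cy" (pixels), "distortion" ([k1, k2, p1, p2, k3] as OpenCV has them; the pictures are not rectified), "R" (3x3) and "t" (3): a world point X has camera coordinates R X + t. Camera axes: x right, y down, z forward; pixel columns grow to the right and rows downward; lengths in m; the calibration is good to about 2 mm. A picture is of the moment at which its call begins. camera_model takes no time and is no camera call.
- robot.sign_off(): hands the job in; it is judged then, once.
The state is a dict: "time_s": time; "joints": joint angles; "qd": joint speeds; "joint_torque": joint torques, N m; "eef_pos": TCP position; "tool_rot": TCP orientation; "ft_force": force on the tool from outside, world axes, zero at the start; "wrist_torque": the same for the moment, N m; "grip_width": finger opening in m; "finger_force": force on a finger pad.
Only numpy, scipy, OpenCV 4.12 (cv2) and the standard library are available. Lean on these libraries where they do the work, as an engineer would, in place of code of your own. Each camera call takes 0.05 s, during which the arm holds its last target. There are 200 camera calls.

## Task

Every well of the pigment rack has a fired colour chip beside it, but two jars were put back into each other's wells and two more were left out on the table. Put all four jars upright into the wells whose chip shows their own pigment's colour, down on the well floor, without tipping a jar over. Leave the rinse jar and the blue lidded pot where they stand.

Things in the scene. Friction and masses are not known exactly. Their poses are not given: they have to be found in the camera images.
- jar_cobalt: round pigment jar, white lid and dark navy-blue band (its pigment is cobalt blue); 38 mm wide, 52 mm tall, loose. Starts in the red-brown well. Origin: centre of its underside, z up along its axis.
- jar_turquoise: round pigment jar, black lid and teal (blue-green) band (its pigment is turquoise); 38 mm wide, 49 mm tall, loose. Starts on the bare table to the right of the rack, 25 mm or more free around it (the other little pots there, most of them farther right, up to 50 mm tall, are fixed). Origin: centre of its underside, z up along its axis.
- jar_green: round pigment jar, white lid and dark green band, the squat one (its pigment is green); 41 mm wide, 42 mm tall, loose. Starts on the bare table to the right of the rack, 25 mm or more free around it (the other little pots there, most of them farther right, up to 50 mm tall, are fixed). Origin: centre of its underside, z up along its axis.
- jar_redbrown: round pigment jar, cream lid and red-brown band (its pigment is red-brown); 38 mm wide, 47 mm tall, loose. Starts in the cobalt well. Origin: centre of its underside, z up along its axis.
- well_cobalt: pale wooden rack block 81 x 69 x 20 mm, fixed; along its -x edge a white chip painted cobalt blue, top 24 mm above the origin. Origin: underside, on the axis of its round well (56 mm wide; floor 8 mm, rim 20 mm above the origin); z up, x away from the chip. Four blocks fill a low tray 2 by 2, axes parallel, wells 82 mm apart in x, 70 mm in y.
- well_turquoise: pale wooden rack block 81 x 69 x 20 mm, fixed; along its -x edge a white chip painted turquoise, top 24 mm above the origin. Origin: underside, on the axis of its round well (56 mm wide; floor 8 mm, rim 20 mm above the origin); z up, x away from the chip. Four blocks fill a low tray 2 by 2, axes parallel, wells 82 mm apart in x, 70 mm in y.
- well_green: pale wooden rack block 81 x 69 x 20 mm, fixed; along its -x edge a white chip painted green, top 24 mm above the origin. Origin: underside, on the axis of its round well (56 mm wide; floor 8 mm, rim 20 mm above the origin); z up, x away from the chip. Four blocks fill a low tray 2 by 2, axes parallel, wells 82 mm apart in x, 70 mm in y.
- well_redbrown: pale wooden rack block 81 x 69 x 20 mm, fixed; along its -x edge a white chip painted red-brown, top 24 mm above the origin. Origin: underside, on the axis of its round well (56 mm wide; floor 8 mm, rim 20 mm above the origin); z up, x away from the chip. Four blocks fill a low tray 2 by 2, axes parallel, wells 82 mm apart in x, 70 mm in y.
- rinse_jar: bystander: glass jar of grey rinse water, 54 mm wide, 61 mm tall; origin at the centre of its underside.
- lidded_pot: bystander: small round dark blue glazed pot with a knobbed lid, 66 mm wide, 62 mm tall; origin at the centre of its underside.
Mind the look-alikes: they are no part of the job. What is shaped like the jar_turquoise but orange or purple is not meant.

How it is judged:
At the end, for the whole second after the job is handed in: Each jar stands in the well with its own colour's chip: within 12 mm of the well's axis, its foot on the well floor (4 to 12.5 mm above the block's underside), upright within 0.1 rad, at rest (horizontal distance between jar_cobalt and well_cobalt below 0.012 m and z of jar_cobalt in the frame of well_cobalt between 0.004 and 0.0125 m and angle between each of jar_cobalt, jar_turquoise, jar_green, jar_redbrown's own z axis and vertical below 0.1 rad and linear speed of each of jar_cobalt, jar_turquoise, jar_green, jar_redbrown below 0.02 m/s and horizontal distance between jar_turquoise and well_turquoise below 0.012 m and z of jar_turquoise in the frame of well_turquoise between 0.004 and 0.0125 m and horizontal distance between jar_green and well_green below 0.012 m and z of jar_green in the frame of well_green between 0.004 and 0.0125 m and horizontal distance between jar_redbrown and well_redbrown below 0.012 m and z of jar_redbrown in the frame of well_redbrown between 0.004 and 0.0125 m); the robot touches nothing.
It fails at once if a jar was tipped over (leaning more than 0.8 rad) (angle between any of jar_cobalt, jar_turquoise, jar_green, jar_redbrown's own z axis and vertical above 0.8 rad).
It fails at once if the rinse jar or the lidded pot was moved more than 25 mm (distance of any of rinse_jar, lidded_pot from where it was at the start of the episode above 0.025 m).
It also fails if it takes over 96 s, if anything falls off the work surface, if the arm or the gripper's body presses on something with over 40 N, if the wrist force passes 120 N, or if a joint passes its speed limit or range.

## Working session

There is one attempt and no reset: what is moved stays moved. The work goes in short steps, Python scripts to look and compute and a tool call to move; the robot and the scene stay as the last step left them, time stands still between calls to the robot, and variables do not carry over. Pictures are saved under pics/ and viewed, at most 14 in all, crops included, and the job is handed in when it is done.

Besides the shell and the picture viewer there is one more tool, called after "Call:" as name([rows], argument=value, ...), one row to a line, values as JSON. arm_command: Moves the arm, as the interface text tells. Its arguments: {"type":"object","properties":{"plan":{"type":"array"},"grip_force":{"type":"number"}},"required":["plan"]}

```bash
mkdir -p pics && python3 - <<'E'
from rig import robot
import cv2,numpy as np
for n in("scene","top"):
    f=robot.grab_frame(n);cv2.imwrite(f"pics/{n}0.png",f[:,:,::-1])
    m=robot.camera_model(n);print(n,m)
    R=np.array(m["R"]);print(-R.T@np.array(m["t"]))
o=robot.get_obs();print(o)
E
```

```text
scene {'fx': 480.16797538395645, 'fy': 480.16797538395645, 'cx': 327.9654825291178, 'cy': 229.60826320809417, 'distortion': array([-0.02104737,  0.        ,  0.        ,  0.        ,  0.        ]), 'R': array([[ 0.86087574, -0.50860805, -0.01451946],
       [-0.39623786, -0.65222891, -0.64621436],
       [ 0.31919982,  0.56206342, -0.76301781]]), 't': array([-0.32772536,  0.44115719,  0.5193061 ])}
[ 0.29117158 -0.17083125  0.67656353]
top {'fx': 616.4437457265088, 'fy': 616.4437457265088, 'cx': 319.57316016920015, 'cy': 236.5015677833787, 'distortion': array([-0.06958435,  0.        ,  0.        ,  0.        ,  0.        ]), 'R': array([[-0.07272291, -0.99735104, -0.00150948],
       [-0.97612429,  0.07148558, -0.20511261],
       [ 0.20467719, -0.01344295, -0.97873722]]), 't': array([0.33128985, 0.52446626, 0.88199129])}
[0.35551313 0.30477707 0.97131242]
{'time_s': 0.1, 'joints': array([ 1.18440053e+00,  3.00435127e-01,  1.52153972e+00,  3.79512945e-05,
        1.32068938e+00, -6.66158550e-02]), 'qd': array([ 0.00107154,  0.00078906, -0.00146613,  0.00194522, -0.00029002,
       -0.00026636]), 'joint_torque': array([ 2.50386634e-03, -5.44381857e+01, -3.62366652e+01, -3.46125364e-05,
        3.01307919e-03,  3.71632086e-05]), 'eef_pos': array([0.17281835, 0.52191796, 0.23075854]), 'tool_rot': array([[-9.49301636e-01,  3.14366366e-01, -4.37882881e-04],
       [ 3.14366652e-01,  9.49301138e-01, -9.78708815e-04],
       [ 1.08009584e-04, -1.06674566e-03, -9.99999425e-01]]), 'ft_force': array([-0.51963624, -0.25214001, -0.04292021]), 'wrist_torque': array([-0.00215315, -0.07884179,  0.01985403]), 'finger_force': 0.0, 'grip_width': 0.08564254323218742}
```

View pics/scene0.png

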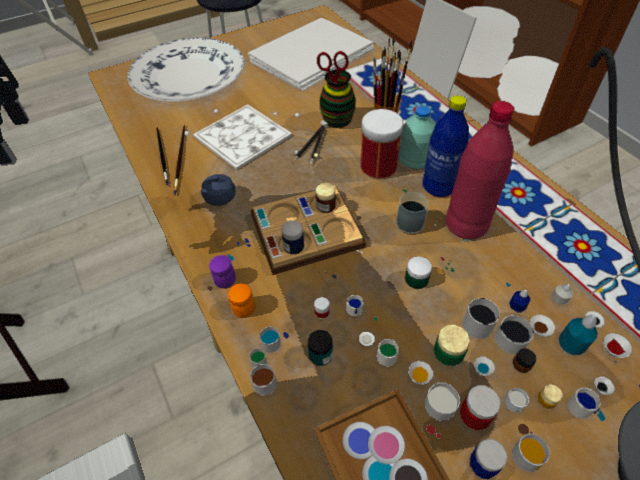

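View pics/top0.png

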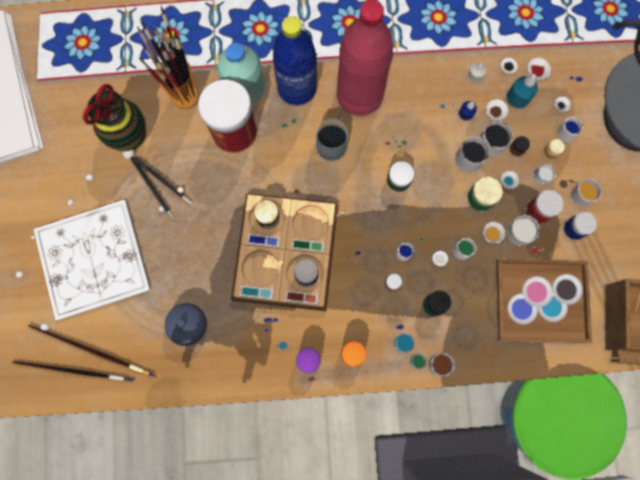

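```bash
cat > h.py <<'E'
import cv2,numpy as np
from rig import robot
def model(n):
    m=robot.camera_model(n);K=np.array([[m["fx"],0,m["cx"]],[0,m["fy"],m["cy"]],[0,0,1]])
    return K,np.array(m["distortion"]),np.array(m["R"]),np.array(m["t"])
def cast(n,px,z):
    K,d,R,t=model(n);u=cv2.undistortPoints(np.array(px,float).reshape(-1,1,2),K,d)[:,0]
    D=np.c_[u,np.ones(len(u))]@R;C=-R.T@t
    return C+D*((z-C[2])/D[:,2])[:,None]
def proj(n,X):
    K,d,R,t=model(n);return cv2.projectPoints(np.array(X,float).reshape(-1,1,3),cv2.Rodrigues(R)[0],t,K,d)[0][:,0]
def tri(ps,pt):
    A=[];b=[]
    for n,p in(("scene",ps),("top",pt)):
        K,d,R,t=model(n);u=cv2.undistortPoints(np.array(p,float).reshape(1,1,2),K,d)[0,0]
        v=R.T@np.r_[u,1];v/=np.linalg.norm(v);P=np.eye(3)-np.outer(v,v);A.append(P);b.append(P@(-R.T@t))
    return np.linalg.solve(A[0]+A[1],b[0]+b[1])
def crop(im,x,y,w,h,s): return cv2.resize(im[y:y+h,x:x+w],(w*s,h*s),interpolation=cv2.INTER_CUBIC)
E
python3 - <<'E'
from h import *
s=cv2.imread("pics/scene0.png");t=cv2.imread("pics/top0.png")
a=np.hstack([crop(s,290,310,60,66,4),crop(s,390,240,60,66,4),crop(s,425,310,60,66,4)])
cv2.imwrite("pics/c1.png",a)
cv2.imwrite("pics/c2.png",crop(t,225,180,125,140,4))
cv2.imwrite("pics/c3.png",crop(s,240,170,140,110,5))
E
```

```text
(no output)
```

View pics/c1.png

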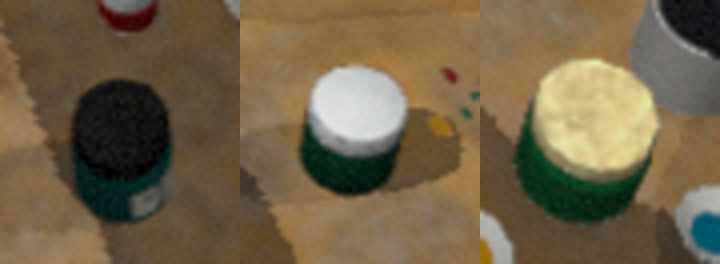

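View pics/c2.png

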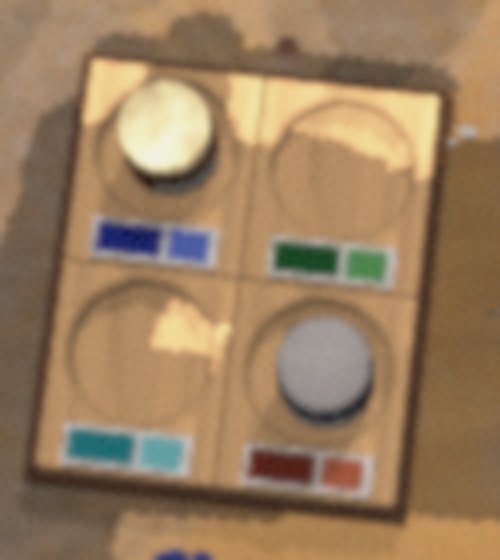

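View pics/c3.png

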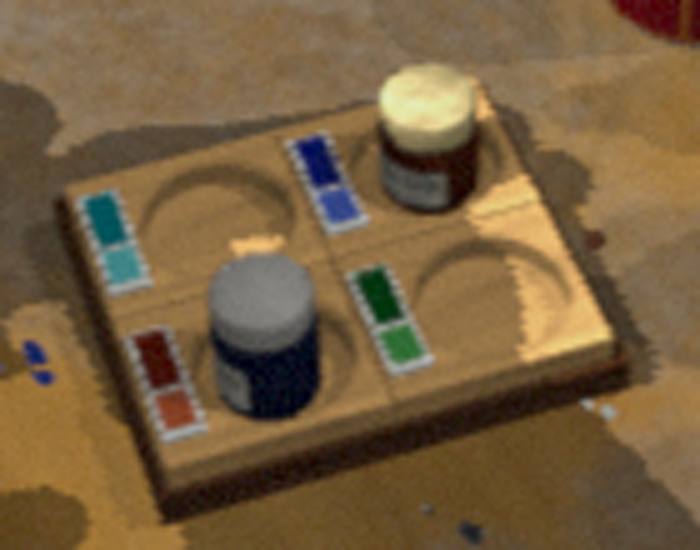

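```bash
python3 - <<'E'
from h import *
np.set_printoptions(precision=4,suppress=True)
T=lambda x,y:(225+x/4,180+y/4); S=lambda x,y:(240+x/5,170+y/5)
for k,a,b in(("cob",(327,182),(153,241)),("grn",(391,318),(332,262)),("tur",(114,242),(127,449)),("red",(168,382),(309,470))):
    print("chip",k,tri(S(*a),T(*b)),cast("top",[T(*b)],.026)[0],cast("scene",[S(*a)],.026)[0])
print("rim grn",cast("top",[T(343,172)],.022),"tur",cast("top",[T(140,352)],.022))
print("lidred",tri(S(428,97),T(166,126)),"lidcob",tri(S(262,290),T(325,360)))
t=cv2.imread("pics/top0.png")
g=cv2.cvtColor(t,cv2.COLOR_BGR2GRAY)
for k,(x,y,r),f,sc,h in(("green",(401,174,20),lambda g:g>150,(419.3,266.3),.042),("turq",(437,302,20),lambda g:g<45,(320,341),.049)):
    m=np.zeros_like(g);m[y-r:y+r,x-r:x+r]=f(g[y-r:y+r,x-r:x+r])
    c=max(cv2.findContours(m,0,1)[0],key=cv2.contourArea);e=cv2.fitEllipse(c);print(k,e,cast("top",[e[0]],h),cast("scene",[sc],h),tri(sc,e[0]))
cv2.imwrite("pics/c4.png",np.hstack([crop(t,375,150,50,50,6),crop(t,412,277,50,50,6)]))
E
```

```text
chip cob [0.5554 0.38   0.0246] [0.5537 0.3802 0.026 ] [0.5562 0.3786 0.026 ]
chip grn [0.5423 0.3104 0.025 ] [0.5402 0.3109 0.026 ] [0.5439 0.3094 0.026 ]
chip tur [0.4746 0.3945 0.0243] [0.4728 0.3947 0.026 ] [0.4757 0.3929 0.026 ]
chip red [0.4617 0.3249 0.0258] [0.4597 0.3253 0.026 ] [0.4636 0.3244 0.026 ]
rim grn [[0.5768 0.3041 0.022 ]] tur [[0.5108 0.388  0.022 ]]
lidred [0.5932 0.3698 0.0578] lidcob [0.4973 0.3155 0.0628]
green ((401.6373291015625, 172.95947265625), (23.89492416381836, 24.915746688842773), 86.54241943359375) [[0.6425 0.1555 0.042 ]] [[0.6436 0.1525 0.042 ]] [0.6446 0.1545 0.0383]
turq ((436.55963134765625, 303.06805419921875), (20.87897300720215, 26.053462982177734), 62.52461242675781) [[0.4339 0.1246 0.049 ]] [[0.4375 0.1172 0.049 ]] [0.4372 0.1221 0.0394]
```

View pics/c4.png

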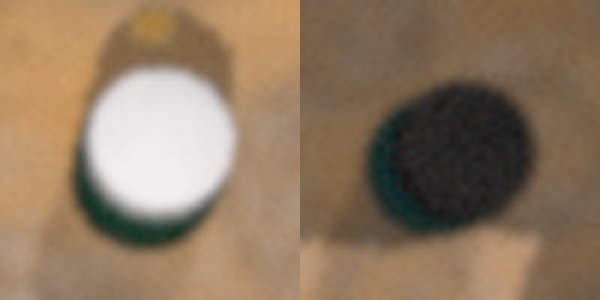

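```bash
cat >> h.py <<'E'
def go(x,y,z,yaw=34.5):
    o=robot.get_obs();R=np.array(o["tool_rot"]);a=np.radians(yaw);yy=np.array([np.cos(a),np.sin(a),0]);zz=np.array([0,0,-1.])
    G=np.c_[np.cross(yy,zz),yy,zz];w=np.degrees(cv2.Rodrigues(R.T@G)[0].ravel())
    print("t",round(o["time_s"],2),"shift",np.round(R.T@(np.array([x,y,z])-o["eef_pos"])*1000,1),"turn",np.round(w,1),"w",round(o["grip_width"],4))
E
python3 - <<'E'
from h import *
print(cast("top",[(439.5,302)],.049),cast("top",[(362,108)],0),cast("top",[(332,150)],0))
go(.4975,.316,.14)
E
```

```text
[[0.43513545 0.11999914 0.049     ]] [[0.77459879 0.20383042 0.        ]] [[ 7.03543916e-01  2.60173977e-01 -1.11022302e-16]]
t 0.1 shift [-373.   -93.3   90.8] turn [-0.1  0.  37.2] w 0.0856
```

Call:
arm_command([
  [[-60,-15,15],[0,0,10],0.8],
  [[-120,-30,30],[0,0,20],0.8],
  [[-180,-45,45],[0,0,30],0.8],
  [[-240,-60,60],[0,0,37.2],0.8],
  [[-300,-75,75],[0,0,37.2],0.8],
  [[-373,-93.3,90.8],[0,0,37.2],0.8],
  [[-373,-93.3,90.8],[0,0,37.2],0.8],
  [[-373,-93.3,90.8],[0,0,37.2],0.8],
  [[-373,-93.3,90.8],[0,0,37.2],0.8],
  [[-373,-93.3,90.8],[0,0,37.2],0.8],
], grip_force=35)

```text
time_s: 1.35
eef_pos: [0.4968, 0.3172, 0.1409]
tool_rot: [[-0.567, 0.823, 0.0], [0.823, 0.567, 0.0], [0.0, 0.0, -1.0]]
ft_force: [-0.4, -0.4, 0.4]
grip_width: 0.0681
finger_force: 0.0
```

```bash
python3 - <<'E'
from h import *
go(.4975,.316,.030)
f=robot.grab_frame("scene");cv2.imwrite("pics/s1.png",crop(f,180,60,250,230,2)[:,:,::-1])
E
```

```text
t 1.35 shift [ -1.4  -0.2 110.9] turn [ 0.  -0.   0.1] w 0.0681
```

View pics/s1.png

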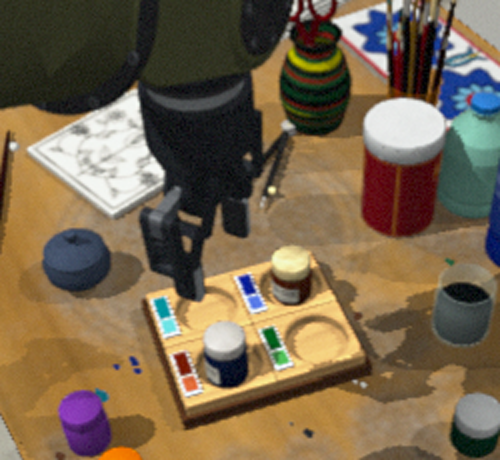

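The gripper hangs over the cobalt jar (tips near crop (190,290) and (235,230)); the jar below is at crop (225,355). Descending.

Call:
arm_command([
  [[-1,0,40],[0,0,0],0.8],
  [[-1,0,80],[0,0,0],0.8],
  [[-1,0,110],[0,0,0],0.8],
  [[-1,0,110],[0,0,0],0.8],
  [[-1,0,110],[0,0,0],0.8],
])

```text
time_s: 2.02
eef_pos: [0.4987, 0.3161, 0.0321]
tool_rot: [[-0.566, 0.824, 0.002], [0.824, 0.566, 0.001], [-0.0, 0.002, -1.0]]
ft_force: [0.6, 0.8, 0.9]
grip_width: 0.0682
finger_force: 0.0
```

```bash
python3 - <<'E'
from h import *
go(.4975,.316,.030)
f=robot.grab_frame("scene");cv2.imwrite("pics/s2.png",crop(f,200,120,190,160,4)[:,:,::-1])
E
```

```text
t 2.02 shift [ 0.6 -1.   2. ] turn [0.1 0.  0. ] w 0.0682
```

View pics/s2.png

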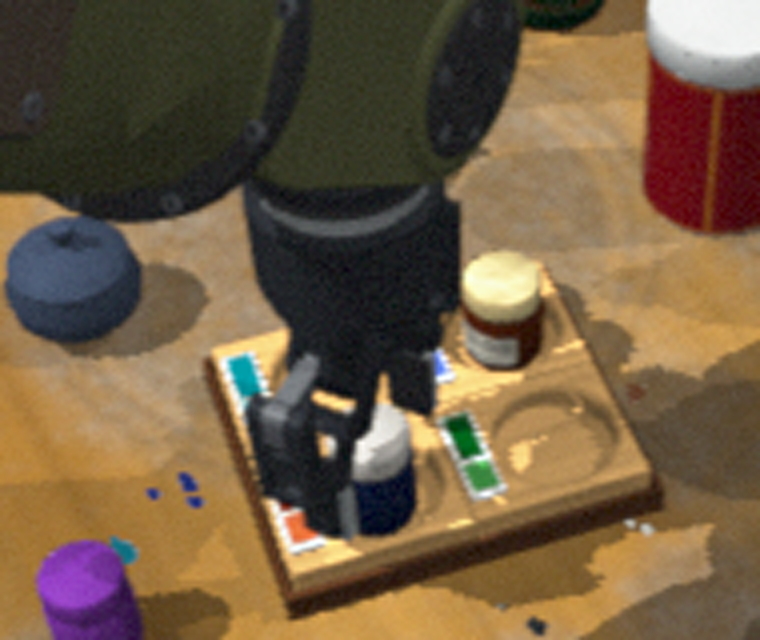

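The fingers straddle the cobalt jar (crop (380,470)). Closing, then lifting.

Call:
arm_command([
  [[0,0,1],[0,0,0],0.2],
  [[0,0,1],[0,0,0],0.2],
  [[0,0,1],[0,0,0],0.2],
  [[0,0,1],[0,0,0],0.2],
  [[0,0,1],[0,0,0],0.2],
  [[0,0,1],[0,0,0],0.2],
  [[0,0,-20],[0,0,0],0.2],
  [[0,0,-60],[0,0,0],0.2],
  [[0,0,-60],[0,0,0],0.2],
  [[0,0,-60],[0,0,0],0.2],
])

```text
time_s: 3.32
eef_pos: [0.4979, 0.3153, 0.0899]
tool_rot: [[-0.566, 0.824, -0.001], [0.824, 0.566, -0.0], [0.0, -0.001, -1.0]]
ft_force: [-0.8, -0.5, -1.5]
grip_width: 0.0356
finger_force: 35.5
```

```bash
python3 - <<'E'
from h import *
print(robot.get_obs()["finger_force"])
go(.511,.3875,.090); go(.511,.3875,.032)
E
```

```text
35.52056758104807
t 3.33 shift [52.1 51.7 -0.1] turn [-0. -0. -0.] w 0.0356
t 3.33 shift [52.1 51.7 57.9] turn [-0. -0. -0.] w 0.0356
```

Call:
arm_command([
  [[26,26,0],[0,0,0],0.2],
  [[52,52,0],[0,0,0],0.2],
  [[52,52,0],[0,0,0],0.2],
  [[52,52,25],[0,0,0],0.2],
  [[52,52,50],[0,0,0],0.2],
  [[52,52,58],[0,0,0],0.2],
  [[52,52,58],[0,0,0],0.2],
  [[52,52,58],[0,0,0],0.2],
])

```text
time_s: 4.32
eef_pos: [0.5118, 0.3876, 0.0328]
tool_rot: [[-0.566, 0.824, 0.0], [0.824, 0.566, 0.0], [-0.0, 0.0, -1.0]]
ft_force: [0.2, -0.3, -1.3]
grip_width: 0.0353
finger_force: 35.7
```

Call:
arm_command([
  [[0,0,0],[0,0,0],0.7],
  [[0,0,0],[0,0,0],0.7],
  [[0,0,0],[0,0,0],0.7],
  [[0,0,-30],[0,0,0],0.7],
  [[0,0,-70],[0,0,0],0.7],
  [[0,0,-70],[0,0,0],0.7],
])

```text
time_s: 5.08
eef_pos: [0.5129, 0.3886, 0.106]
tool_rot: [[-0.566, 0.824, 0.005], [0.824, 0.566, 0.003], [-0.0, 0.006, -1.0]]
ft_force: [0.3, 0.7, 0.0]
grip_width: 0.0598
finger_force: 0.0
```

```bash
python3 - <<'E'
from h import *
go(.593,.3705,.10); go(.593,.3705,.03)
f=robot.grab_frame("top");cv2.imwrite("pics/t3.png",crop(f,210,150,160,170,3)[:,:,::-1])
E
```

```text
t 5.08 shift [-60.3  55.8   6.3] turn [ 0.3  0.  -0. ] w 0.0598
t 5.08 shift [-60.3  55.4  76.3] turn [ 0.3  0.  -0. ] w 0.0598
```

View pics/t3.png

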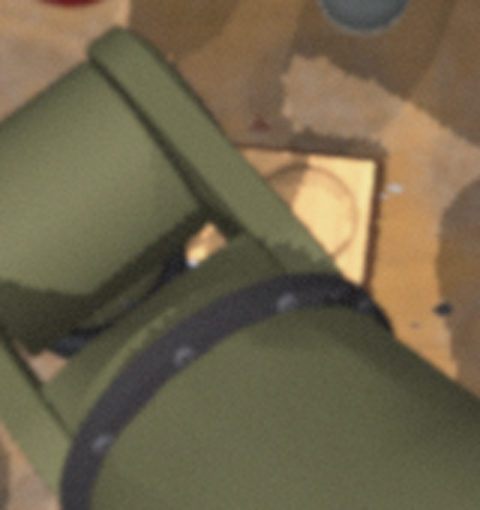

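Call:
arm_command([
  [[-30,28,5],[0,0,0],0.8],
  [[-60,56,5],[0,0,0],0.8],
  [[-60,56,5],[0,0,0],0.8],
  [[-60,56,5],[0,0,0],0.8],
  [[-60,56,5],[0,0,0],0.8],
])

```text
time_s: 5.75
eef_pos: [0.5909, 0.3704, 0.0972]
tool_rot: [[-0.567, 0.824, -0.001], [0.824, 0.567, -0.0], [0.0, -0.001, -1.0]]
ft_force: [0.2, 0.3, -0.2]
grip_width: 0.0681
finger_force: 0.0
```

```bash
python3 - <<'E'
from h import *
go(.593,.3705,.03)
E
```

```text
t 5.75 shift [-1.2  1.8 67.2] turn [-0. -0.  0.] w 0.0681
```

Call:
arm_command([
  [[-1,2,35],[0,0,0],0.8],
  [[-1,2,67],[0,0,0],0.8],
  [[-1,2,67],[0,0,0],0.8],
  [[-1,2,67],[0,0,0],0.2],
  [[-1,2,67],[0,0,0],0.2],
  [[-1,2,67],[0,0,0],0.2],
  [[-1,2,67],[0,0,0],0.2],
  [[-1,2,67],[0,0,0],0.2],
  [[-1,2,67],[0,0,0],0.2],
])

```text
time_s: 6.88
eef_pos: [0.5948, 0.371, 0.0328]
tool_rot: [[-0.566, 0.824, 0.003], [0.824, 0.566, 0.002], [-0.0, 0.003, -1.0]]
ft_force: [-0.6, 1.0, 7.6]
grip_width: 0.035
finger_force: 35.1
```

Call:
arm_command([
  [[0,0,-25],[0,0,0],0.2],
  [[0,0,-65],[0,0,0],0.2],
  [[0,0,-65],[0,0,0],0.2],
  [[0,0,-65],[0,0,0],0.2],
])

```text
time_s: 7.38
eef_pos: [0.5938, 0.3702, 0.0953]
tool_rot: [[-0.566, 0.824, -0.0], [0.824, 0.566, -0.0], [0.0, -0.0, -1.0]]
ft_force: [-0.3, -0.0, -1.6]
grip_width: 0.0344
finger_force: 35.2
```

```bash
python3 - <<'E'
from h import *
go(.4985,.3185,.095); go(.4985,.3185,.032)
E
```

```text
t 7.38 shift [  11.3 -107.8    0.3] turn [-0. -0. -0.] w 0.0344
t 7.38 shift [  11.3 -107.8   63.3] turn [-0. -0. -0.] w 0.0344
```

Call:
arm_command([
  [[6,-54,0],[0,0,0],0.2],
  [[11,-108,0],[0,0,0],0.2],
  [[11,-108,0],[0,0,0],0.2],
  [[11,-108,0],[0,0,0],0.2],
  [[11,-108,25],[0,0,0],0.2],
  [[11,-108,50],[0,0,0],0.2],
  [[11,-108,63],[0,0,0],0.2],
  [[11,-108,63],[0,0,0],0.2],
  [[11,-108,63],[0,0,0],0.2],
])

```text
time_s: 8.5
eef_pos: [0.4993, 0.3186, 0.0326]
tool_rot: [[-0.566, 0.824, 0.001], [0.824, 0.566, 0.0], [-0.0, 0.001, -1.0]]
ft_force: [0.1, 0.0, -1.4]
grip_width: 0.0347
finger_force: 39.1
```

Call:
arm_command([
  [[0,0,0],[0,0,0],0.7],
  [[0,0,0],[0,0,0],0.7],
  [[0,0,0],[0,0,0],0.7],
  [[0,0,-30],[0,0,0],0.7],
  [[0,0,-70],[0,0,0],0.7],
  [[0,0,-70],[0,0,0],0.7],
  [[0,0,-70],[0,0,0],0.7],
])

```text
time_s: 9.38
eef_pos: [0.4985, 0.3181, 0.1019]
tool_rot: [[-0.566, 0.824, -0.001], [0.824, 0.566, -0.0], [0.0, -0.001, -1.0]]
ft_force: [-0.0, -0.2, -0.8]
grip_width: 0.0597
finger_force: 0.0
```

```bash
python3 - <<'E'
from h import *
go(.5115,.3875,.10); go(.5115,.3875,.03)
E
```

```text
t 9.38 shift [49.9 50.   1.9] turn [-0. -0. -0.] w 0.0597
t 9.38 shift [49.9 50.1 71.9] turn [-0. -0. -0.] w 0.0597
```

Call:
arm_command([
  [[25,25,0],[0,0,0],0.8],
  [[50,50,0],[0,0,0],0.8],
  [[50,50,0],[0,0,0],0.8],
  [[50,50,0],[0,0,0],0.8],
  [[50,50,36],[0,0,0],0.8],
  [[50,50,72],[0,0,0],0.8],
  [[50,50,72],[0,0,0],0.8],
  [[50,50,72],[0,0,0],0.8],
])

```text
time_s: 10.38
eef_pos: [0.5123, 0.3877, 0.0319]
tool_rot: [[-0.566, 0.825, 0.001], [0.825, 0.566, 0.001], [-0.0, 0.001, -1.0]]
ft_force: [-0.1, 0.6, -0.1]
grip_width: 0.0684
finger_force: 0.0
```

Call:
arm_command([
  [[0,0,0],[0,0,0],0.2],
  [[0,0,0],[0,0,0],0.2],
  [[0,0,0],[0,0,0],0.2],
  [[0,0,0],[0,0,0],0.2],
  [[0,0,0],[0,0,0],0.2],
  [[0,0,0],[0,0,0],0.2],
  [[0,0,-30],[0,0,0],0.2],
  [[0,0,-65],[0,0,0],0.2],
  [[0,0,-65],[0,0,0],0.2],
  [[0,0,-65],[0,0,0],0.2],
])

```text
time_s: 11.62
eef_pos: [0.5114, 0.3876, 0.095]
tool_rot: [[-0.566, 0.824, -0.001], [0.824, 0.566, -0.0], [0.0, -0.001, -1.0]]
ft_force: [-0.7, -0.3, -1.1]
grip_width: 0.0351
finger_force: 35.6
```

```bash
python3 - <<'E'
from h import *
go(.5915,.3725,.095); go(.5915,.3725,.032)
E
```

```text
t 11.62 shift [-57.8  57.5  -0. ] turn [-0. -0. -0.] w 0.0351
t 11.62 shift [-57.8  57.6  63. ] turn [-0. -0. -0.] w 0.0351
```

Call:
arm_command([
  [[-29,29,0],[0,0,0],0.2],
  [[-58,57.5,0],[0,0,0],0.2],
  [[-58,57.5,0],[0,0,0],0.2],
  [[-58,57.5,0],[0,0,0],0.2],
  [[-58,57.5,25],[0,0,0],0.2],
  [[-58,57.5,50],[0,0,0],0.2],
  [[-58,57.5,63],[0,0,0],0.2],
  [[-58,57.5,63],[0,0,0],0.2],
  [[-58,57.5,63],[0,0,0],0.2],
])

```text
time_s: 12.75
eef_pos: [0.5917, 0.3728, 0.0329]
tool_rot: [[-0.566, 0.824, 0.0], [0.824, 0.566, 0.0], [-0.0, 0.0, -1.0]]
ft_force: [-0.2, -1.4, 0.0]
grip_width: 0.0353
finger_force: 36.7
```

Call:
arm_command([
  [[0,0,0],[0,0,0],0.7],
  [[0,0,0],[0,0,0],0.7],
  [[0,0,0],[0,0,0],0.7],
  [[0,0,-40],[0,0,0],0.7],
  [[0,0,-90],[0,0,0],0.7],
  [[0,0,-110],[0,0,0],0.7],
  [[0,0,-110],[0,0,0],0.7],
])

```text
time_s: 13.62
eef_pos: [0.5923, 0.3727, 0.1436]
tool_rot: [[-0.566, 0.824, 0.002], [0.824, 0.566, 0.001], [-0.0, 0.002, -1.0]]
ft_force: [-0.5, -0.3, -0.5]
grip_width: 0.0595
finger_force: 0.0
```

```bash
python3 - <<'E'
from h import *
go(.643,.1545,.13)
E
```

```text
t 13.62 shift [-208.6  -81.7   13.5] turn [ 0.1  0.  -0. ] w 0.0595
```

Call:
arm_command([
  [[-52,-20,3],[0,0,0],0.85],
  [[-104,-40,6],[0,0,0],0.85],
  [[-156,-60,10],[0,0,0],0.85],
  [[-209,-82,14],[0,0,0],0.85],
  [[-209,-82,14],[0,0,0],0.85],
  [[-209,-82,14],[0,0,0],0.85],
  [[-209,-82,14],[0,0,0],0.85],
  [[-209,-82,14],[0,0,0],0.85],
])

```text
time_s: 14.62
eef_pos: [0.6423, 0.1548, 0.1282]
tool_rot: [[-0.567, 0.824, -0.0], [0.824, 0.567, -0.0], [0.0, -0.0, -1.0]]
ft_force: [-0.2, -0.2, -0.8]
grip_width: 0.0725
finger_force: 0.0
```

```bash
python3 - <<'E'
from h import *
go(.643,.1545,.021)
E
```

```text
t 14.62 shift [ -0.7   0.4 107.2] turn [-0.  -0.   0.1] w 0.0725
```

Call:
arm_command([
  [[-1,0,40],[0,0,0],0.85],
  [[-1,0,80],[0,0,0],0.85],
  [[-1,0,107],[0,0,0],0.85],
  [[-1,0,107],[0,0,0],0.85],
  [[-1,0,107],[0,0,0],0.2],
  [[-1,0,107],[0,0,0],0.2],
  [[-1,0,107],[0,0,0],0.2],
  [[-1,0,107],[0,0,0],0.2],
  [[-1,0,107],[0,0,0],0.2],
  [[-1,0,107],[0,0,0],0.2],
])

```text
time_s: 15.88
eef_pos: [0.644, 0.1533, 0.0235]
tool_rot: [[-0.566, 0.824, 0.003], [0.824, 0.566, 0.001], [-0.001, 0.003, -1.0]]
ft_force: [-1.3, 1.0, 5.6]
grip_width: 0.0372
finger_force: 34.7
```

Call:
arm_command([
  [[0,0,-30],[0,0,0],0.2],
  [[0,0,-85],[0,0,0],0.2],
  [[0,0,-105],[0,0,0],0.2],
  [[0,0,-105],[0,0,0],0.2],
  [[0,0,-105],[0,0,0],0.2],
])

```text
time_s: 16.5
eef_pos: [0.6425, 0.1528, 0.1247]
tool_rot: [[-0.566, 0.824, -0.003], [0.824, 0.566, -0.0], [0.001, -0.002, -1.0]]
ft_force: [-0.4, 0.4, -0.8]
grip_width: 0.0373
finger_force: 35.6
```

```bash
python3 - <<'E'
from h import *
go(.5785,.304,.125); go(.5785,.304,.032)
E
```

```text
t 16.5 shift [160.8  32.9  -0.3] turn [-0.1 -0.1 -0. ] w 0.0373
t 16.5 shift [160.7  33.1  92.7] turn [-0.1 -0.1 -0. ] w 0.0373
```

Call:
arm_command([
  [[54,11,0],[0,0,0],0.2],
  [[108,22,0],[0,0,0],0.2],
  [[161,33,0],[0,0,0],0.2],
  [[161,33,0],[0,0,0],0.2],
  [[161,33,0],[0,0,0],0.2],
  [[161,33,40],[0,0,0],0.2],
  [[161,33,75],[0,0,0],0.2],
  [[161,33,91],[0,0,0],0.2],
  [[161,33,91],[0,0,0],0.2],
  [[161,33,91],[0,0,0],0.2],
])

```text
time_s: 17.75
eef_pos: [0.5798, 0.3038, 0.0358]
tool_rot: [[-0.565, 0.825, 0.0], [0.825, 0.565, 0.0], [-0.0, 0.0, -1.0]]
ft_force: [0.7, -0.7, -0.6]
grip_width: 0.0376
finger_force: 44.2
```

Call:
arm_command([
  [[0,0,0],[0,0,0],0.75],
  [[0,0,0],[0,0,0],0.75],
  [[0,0,0],[0,0,0],0.75],
  [[0,0,-40],[0,0,0],0.75],
  [[0,0,-90],[0,0,0],0.75],
  [[0,0,-100],[0,0,0],0.75],
  [[0,0,-100],[0,0,0],0.75],
])

```text
time_s: 18.62
eef_pos: [0.5793, 0.3044, 0.1358]
tool_rot: [[-0.566, 0.824, 0.001], [0.824, 0.566, 0.0], [-0.0, 0.001, -1.0]]
ft_force: [0.1, -0.5, -0.7]
grip_width: 0.0642
finger_force: 0.0
```

```bash
python3 - <<'E'
from h import *
go(.436,.119,.13)
E
```

```text
t 18.62 shift [ -71.7 -223.1    5.6] turn [ 0.1  0.  -0. ] w 0.0642
```

Call:
arm_command([
  [[-18,-56,2],[0,0,0],0.9],
  [[-36,-112,3],[0,0,0],0.9],
  [[-54,-168,5],[0,0,0],0.9],
  [[-72,-223,6],[0,0,0],0.9],
  [[-72,-223,6],[0,0,0],0.9],
  [[-72,-223,6],[0,0,0],0.9],
  [[-72,-223,6],[0,0,0],0.9],
  [[-72,-223,6],[0,0,0],0.9],
])

```text
time_s: 19.62
eef_pos: [0.4364, 0.1193, 0.1291]
tool_rot: [[-0.567, 0.824, -0.001], [0.824, 0.567, -0.0], [0.0, -0.001, -1.0]]
ft_force: [0.3, 0.1, -0.6]
grip_width: 0.0771
finger_force: 0.0
```

```bash
python3 - <<'E'
from h import *
go(.436,.119,.022)
f=robot.grab_frame("scene");cv2.imwrite("pics/s4.png",crop(f,220,150,250,230,3)[:,:,::-1][:600])
E
```

```text
t 19.62 shift [-1.000e-01 -4.000e-01  1.071e+02] turn [-0. -0.  0.] w 0.0771
```

View pics/s4.png

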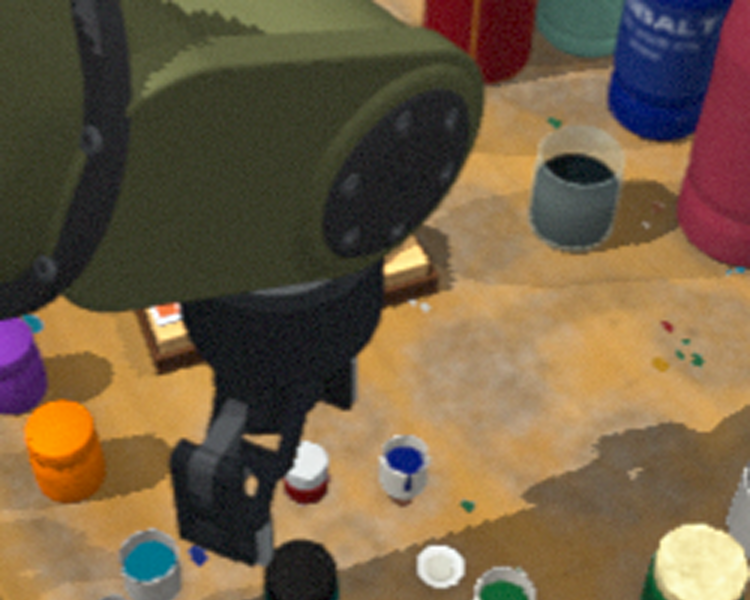

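The gripper is above the turquoise jar (black lid at crop (300,575)), and the neighbouring pots are clear of the fingers.

Call:
arm_command([
  [[0,0,40],[0,0,0],0.85],
  [[0,0,80],[0,0,0],0.85],
  [[0,0,107],[0,0,0],0.85],
  [[0,0,107],[0,0,0],0.85],
  [[0,0,107],[0,0,0],0.2],
  [[0,0,107],[0,0,0],0.2],
  [[0,0,107],[0,0,0],0.2],
  [[0,0,107],[0,0,0],0.2],
  [[0,0,107],[0,0,0],0.2],
  [[0,0,107],[0,0,0],0.2],
])

```text
time_s: 20.92
eef_pos: [0.4369, 0.119, 0.0239]
tool_rot: [[-0.566, 0.824, 0.002], [0.824, 0.566, 0.0], [-0.001, 0.002, -1.0]]
ft_force: [-1.6, 0.7, 8.2]
grip_width: 0.0343
finger_force: 34.1
```

Call:
arm_command([
  [[0,0,-30],[0,0,0],0.2],
  [[0,0,-85],[0,0,0],0.2],
  [[0,0,-105],[0,0,0],0.2],
  [[0,0,-105],[0,0,0],0.2],
  [[0,0,-105],[0,0,0],0.2],
])

```text
time_s: 21.55
eef_pos: [0.4357, 0.1187, 0.1267]
tool_rot: [[-0.566, 0.824, -0.001], [0.824, 0.566, -0.0], [0.0, -0.001, -1.0]]
ft_force: [-0.5, 0.3, -0.9]
grip_width: 0.0345
finger_force: 35.7
```

```bash
python3 - <<'E'
from h import *
go(.511,.3875,.125); go(.511,.3875,.034)
E
```

```text
t 21.55 shift [179.  214.2   1.6] turn [-0.1 -0.  -0. ] w 0.0345
t 21.55 shift [179.  214.3  92.6] turn [-0.1 -0.  -0. ] w 0.0345
```

Call:
arm_command([
  [[36,43,0],[0,0,0],0.2],
  [[72,86,0],[0,0,0],0.2],
  [[108,129,0],[0,0,0],0.2],
  [[144,172,0],[0,0,0],0.2],
  [[179,214,0],[0,0,0],0.2],
  [[179,214,0],[0,0,0],0.2],
  [[179,214,0],[0,0,0],0.2],
  [[179,214,0],[0,0,0],0.2],
  [[179,214,40],[0,0,0],0.2],
  [[179,214,70],[0,0,0],0.2],
])

```text
time_s: 22.8
eef_pos: [0.5112, 0.3864, 0.0565]
tool_rot: [[-0.565, 0.825, -0.0], [0.825, 0.565, -0.0], [-0.0, -0.0, -1.0]]
ft_force: [1.1, -0.6, -1.8]
grip_width: 0.0343
finger_force: 35.7
```

```bash
python3 - <<'E'
from h import *
go(.511,.3875,.034)
E
```

```text
t 22.8 shift [ 1.   0.5 22.5] turn [-0.   0.  -0.1] w 0.0343
```

Still settling: the commanded z is about 0.056; go down 22.

Call:
arm_command([
  [[0,0,12],[0,0,0],0.2],
  [[0,0,22],[0,0,0],0.2],
  [[0,0,22],[0,0,0],0.2],
  [[0,0,22],[0,0,0],0.2],
  [[0,0,22],[0,0,0],0.7],
  [[0,0,22],[0,0,0],0.7],
  [[0,0,22],[0,0,0],0.7],
])

```text
time_s: 23.68
eef_pos: [0.5113, 0.3875, 0.0356]
tool_rot: [[-0.566, 0.824, 0.0], [0.824, 0.566, 0.0], [-0.0, 0.0, -1.0]]
ft_force: [1.3, 0.2, 0.0]
grip_width: 0.0598
finger_force: 0.0
```

Call:
arm_command([
  [[0,0,-40],[0,0,0],0.7],
  [[0,0,-90],[0,0,0],0.7],
  [[0,0,-150],[0,0,0],0.7],
  [[60,0,-150],[0,0,0],0.7],
  [[120,0,-150],[0,0,0],0.7],
  [[180,0,-150],[0,0,0],0.7],
  [[240,0,-150],[0,0,0],0.7],
  [[300,0,-150],[0,0,0],0.7],
  [[340,-40,-150],[0,0,0],0.7],
  [[340,-40,-150],[0,0,0],0.7],
])

```text
time_s: 24.92
eef_pos: [0.2819, 0.6464, 0.1853]
tool_rot: [[-0.57, 0.822, -0.001], [0.822, 0.57, -0.0], [0.0, -0.001, -1.0]]
ft_force: [0.3, 0.2, 0.2]
grip_width: 0.0598
finger_force: 0.0
```

```bash
python3 - <<'E'
from h import *
f=robot.grab_frame("top")[:,:,::-1];s=robot.grab_frame("scene")[:,:,::-1]
a=crop(f,225,180,125,140,4)[:,:,:];b=crop(s,250,170,120,110,4)[:, :300]
b=crop(s,250,175,75*1+40,112,3)
b=cv2.copyMakeBorder(b,0,560-b.shape[0],0,800-500-min(b.shape[1],300),0) if b.shape[1]<=300 else cv2.resize(b,(300,290))
if b.shape[0]!=560:b=cv2.copyMakeBorder(b,0,560-b.shape[0],0,0,0)
cv2.imwrite("pics/f1.png",np.hstack([a,b]))
E
```

```text
(no output)
```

View pics/f1.png

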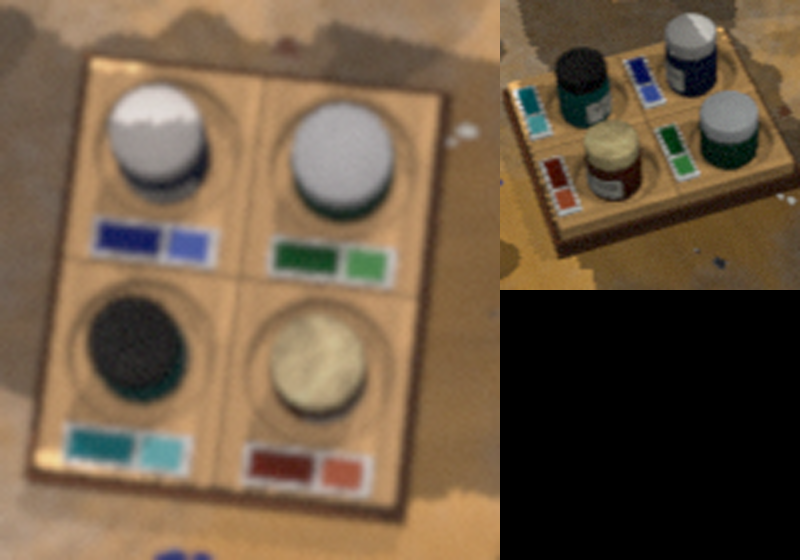

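All four jars stand upright in their own wells: in the top crop, lids at cobalt (158,130), green (343,157), turquoise (138,347), red-brown (318,360). I'll check the offsets, then hand in.

```bash
python3 - <<'E'
from h import *
W=dict(cob=(.592,.3724),grn=(.579,.3037),tur=(.5114,.3875),red=(.4988,.3186))
ok=True
for k,p,h in(("cob",(158,130),.062),("grn",(343,157),.052),("tur",(138,347),.059),("red",(318,360),.057)):
    d=(cast("top",[(225+p[0]/4,180+p[1]/4)],h)[0][:2]-W[k])*1000;print(k,d.round(1));ok&=np.linalg.norm(d)<8
print(abs(robot.get_obs()["qd"]).max())
if ok: print(robot.sign_off())
E
```

```text
cob [-3.   0.7]
grn [-3.3 -0. ]
tur [-4.7 -2.1]
red [-1.6 -0.1]
0.03402384016447883
the job is handed in; nothing more can be done
None
```

All four jars stand upright in the wells with their own colour's chip, each within about 5 mm of my measured well axis; the rinse jar and lidded pot were not touched, and the job is handed in.

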